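Hook a bracket into a slotted post and lock it

TASK

Take the blue bracket out of its wooden cradle, put its two claws into the two slots of the post and press it down gently, never forcing it, until it clicks fully home between the orange catch rollers; then let go of it. Leave the oil bottle, the glass jar and the tape measure where they are.

Things in the scene. Friction and masses are not known exactly. Their poses are not given: they have to be found in the camera images.
- bracket: Blue bracket, loose, about 0.25 kg (varies), upright in the cradle. Origin: rear face of its spine, midplane, level of the upper claw's neck underside, 90 mm over the bench at first. +x: the way the claws point (into the post), z up. Arm 12 mm thick, x -150 to -12, z -6 to +14 mm; end stop at x -150 to -143, up to z 26. Spine 12 mm thick, x -14 to 0, z -62 to 14.
- grip_place (a point): Point in the bracket's arm near the centre of mass: bracket x -57, y 0, z +4 mm; the arm is 12 mm thick here, free on both sides, its top 10 mm higher. A 6 mm thick strut slants below, from the spine's foot to the arm at x -92.
- press_pad (a point): Centre of the top of the orange pressing pad over the spine, 30 x 20 mm; bracket x -19, y 0, z +18 mm. Press here with closed fingers: from hanging to locked it goes down about 11 mm.
- claw (a point): Underside of the upper claw's neck at its root (the bracket's origin). Two steel claws, one 50 mm below the other, 6 mm wide. Each: neck 8 mm high, then a lip (x 6.5 to 11.5 mm) from 18 mm below the neck's underside to 8 mm above it, then a narrower nose to x 14.
- arrow_point (a point): Point of the steel arrowhead below the spine: bracket x -7, z -80 mm. 6.4 mm wide here, widening to 13 mm at z -74, then a waist 8 mm wide. In the cradle the bracket stands on it.
- cradle: Fixed wooden cradle, base 195 x 70 mm; origin under it, x towards the claws' end. The bracket stands in it parallel to its axes: arm in a fork at cradle x -76 to -54 mm (up to z 92), spine's foot between two cheeks (x 35 to 80, up to z 40). Lift the bracket straight up 60 mm to clear it.
- post: Fixed post: plywood base 110 x 100 x 12 mm, green upright channel 38 mm wide, 198 mm tall, white slotted strip on its front, 4 mm thick, face at post x -20 mm, 25 mm hollow behind. Origin under the base, z up. The claws go in along post +x, bracket axes parallel to the post's, y 0. Home: bracket origin at post x -20, y 0, at the upper slot's lower edge.
- slot_low (a point): On the strip's face at the LOWEST height the upper slot's lower edge can have (post x -20, z 138 mm). The strip, with slots, catches and pin, is clamped 0 to 24 mm higher than this, which is not measured: find it by feel or by eye. It stays put. Two slots, 10 mm wide, 31 mm high, 50 mm apart. Strip top 40 mm above the edge.
- entry_low (a point): 20.5 mm above slot_low: the bracket's origin here (or 0 to 24 mm higher, as the strip is clamped) lets the claws enter. They pass 18 to 23 mm over the true edge; else they strike the face, the spine 11 to 14 mm short of it. Push in until the spine touches the strip, then lower: 11 mm above home the arrowhead meets the catches and it hangs by its claws, even let go.
- tell (a joint): Yellow pin on the strip under the arrowhead, sprung upwards (1 to 2.3 N), m: 0 = free, up; 0.005 = pushed down by a bracket fully home. Only the closed catches keep it down. Locking takes a press of 11 to 17 N; keep contact forces under 30 N; at home the claws' necks stand on the slots' lower edges and stop hard.
- catch_left (a joint): Orange roller, 10 mm in diameter, on the strip's front, post y +8.5 mm, 69 mm below the upper slot's lower edge; m: 0 = sprung in, grows as the arrowhead pushes it outwards (at most 0.006); about 0.001 with the bracket locked.
- catch_right (a joint): The same roller on the other side, post y -8.5 mm.
- oil_bottle: Small dropper oil bottle, 34 x 34 x 102 mm, loose; origin under its base. Leave alone.
- parts_jar: Small clear glass jar, 62 x 62 x 58 mm, loose; origin under its base. Leave alone.
- tape_measure: Yellow tape measure, 89 x 58 x 64 mm, loose; origin under its base. Leave alone.

How it is judged:
By the outcome, as a careful person would: the job done as asked, in the order asked, and still so for the second after the job is handed in, with the robot touching nothing.
It also fails if it takes over 61 s, if anything falls off the work surface, if the arm or the gripper's body presses on something with over 40 N, if the wrist force passes 120 N, or if a joint passes its speed limit or range.

ROBOT

A 7-joint arm with a two-finger parallel gripper is mounted at the origin on a cart in front of the work surface, level with it; the furniture and walls round the work are solid. World frame = base frame: x ahead of the robot, y to its left, z up, the work surface at z = 0. Lengths are in m, angles in rad, forces in N, time in s.
With the tool pointing down it reaches from about 0.425 to 0.925 m from the base axis. Payload 6.8 kg.
Tool frame: the origin (TCP) lies at the very end of the fingers, on their centre line; the grasp point (between the pads) lies 19 mm behind it; z points along the fingers, y is the line along which they close (so a half turn about z gives the same grasp; the last joint's range is limited). The gripper opens to 85 mm and grips with 20 to 120 N. Pads are 22 mm wide; open, the fingers measure 114 mm over their backs; the gripper's body (76 mm by 85 mm) begins 54 mm behind the grasp point. The pads swing forward as they close: fully open they stand 13 mm farther back than shut.
Start: joints at [-1.296, 0.477, 0.022, 1.555, -0.011, 1.109, -0.083], TCP at [0.252, 0.626, 0.231] pointing down, gripper open.
Joint ranges: [-2.96, 2.96], [-0.34, 2.1], [-1.41, 1.46], [0.24, 2.44], [-1.37, 4.51], [0.17, 1.92], [-2.96, 2.96]. Speed limits (rad/s): [2.39, 2.39, 3.14, 3.14, 3.14, 3.14, 3.14].

INTERFACE

Orientations are given as a unit quaternion [w, x, y, z].
In Python, from station import bot gives the robot as it stands. The module is installed in compiled form; this text tells all that it offers.
- The arm moves only by the shell command python3 -m jog 'ROWS' [OPENING] [FORCE]. ROWS is JSON, a list of rows, each a list of 4 numbers: the shift along the tool's x, y, z in cm, then the turn about the tool's z in rad. In form: [[x, y, z, spin], ...]. A call has 1 to 20 rows; each row is the pose to reach, as a shift and turn from the pose commanded when the call began, along the tool's axes at that moment; what a row does not reach only later rows make up. A row lasts 1/12 s, in which the tool goes at most 41.7 mm and 7.16 degrees, less where a joint would pass 70% of its speed; a pose out of reach is approached as far as the arm can. A call with a gripper value outside its range is refused whole. OPENING is the closure, from -1 (fully open) to 1 (shut), set as the call begins (- or left out, the last holds). The fingers move at their own pace and stop on an object; FORCE is the grip in N (left out, the last holds). Time passes only in rows, so rows that repeat a pose let the fingers close. It gives the time, the measured TCP pose, the force, the opening and the grip force at its end, in the units of the state.
- bot.get_obs(): the state, without advancing time (a new reading comes with each control period).
- bot.read_camera(name): name is "scene" or "top"; returns a dict with "pixels" (384x512x3 uint8, red, green, blue), "depth" (384x512 float32, m along the optical axis (not along the pixel's ray), 0 where there is no reading), "fovy" (degrees; the focal length in pixels is half the picture's height over the tangent of half this angle, whatever the lens; pixels are square), "cx", "cy" (the principal point, pixels), "distortion" ([k1, k2, p1, p2, k3] as OpenCV has them; the pictures are not rectified), "pose" (4x4, takes a point from camera to world coordinates). Camera axes: x right, y down, z forward; pixel columns grow to the right and rows downward; lengths in m; the calibration is good to about 2 mm. A picture is of the moment at which its call begins.
- bot.hand_in(): hands the job in; it is judged then, once.
The state is a dict: "t": time; "q": joint angles; "joint_vel": joint speeds; "joint_torque": joint torques, N m; "eef_pos": TCP position; "tool_rot": TCP orientation; "contact_force": force on the tool from outside, world axes, zero at the start; "torque": the same for the moment, N m; "gripper_width": opening from 0.0 (shut) to 1.0 (fully open); "grasp_force": force on a finger pad.
Only numpy, scipy, OpenCV 4.12 (cv2) and the standard library are available. Lean on these libraries where they do the work, as an engineer would, in place of code of your own. Each camera call takes 0.05 s, during which the arm holds its last target. There are 200 camera calls.

## Working session

There is one attempt and no reset: what is moved stays moved. The work goes in short steps, Python scripts to look and compute and a shell command to move; the robot and the scene stay as the last step left them, time stands still between calls to the robot, and variables do not carry over. Pictures are saved under pics/ and viewed, at most 10 in all, crops included, and the job is handed in when it is done.

```bash
mkdir -p pics
cat > h.py <<'E'
import numpy as np, cv2
from station import bot
def cam(n):
    c=bot.read_camera(n); f=c["pixels"].shape[0]/2/np.tan(np.radians(c["fovy"])/2)
    c["K"]=np.array([[f,0,c["cx"]],[0,f,c["cy"]],[0,0,1]]); c["D"]=np.array(c["distortion"],float); c["pose"]=np.array(c["pose"]); return c
def ray(c,uv):
    p=cv2.undistortPoints(np.array(uv,float).reshape(-1,1,2),c["K"],c["D"])[:,0]
    d=np.c_[p,np.ones(len(p))]@c["pose"][:3,:3].T
    return c["pose"][:3,3],d
def onz(c,uv,z):
    o,d=ray(c,uv); return o+d*((z-o[2])/d[:,2])[:,None]
def cloud(c):
    h,w=c["depth"].shape; u,v=np.meshgrid(np.arange(w),np.arange(h))
    o,d=ray(c,np.c_[u.ravel(),v.ravel()]); P=o+d*c["depth"].reshape(-1,1)
    P[c["depth"].ravel()==0]=np.nan; return P.reshape(h,w,3)
def proj(c,P):
    R=c["pose"][:3,:3].T; t=-R@c["pose"][:3,3]
    return cv2.projectPoints(np.array(P,float).reshape(-1,1,3),cv2.Rodrigues(R)[0],t,c["K"],c["D"])[0][:,0]
E
python3 - <<'E'
from h import *
for n in("scene","top"):
    c=cam(n); cv2.imwrite(f"pics/{n}0.png",cv2.resize(c["pixels"][:,:,::-1],(800,600)))
    print(n,c["pose"].round(3).tolist(),c["K"][0,0],c["D"])
o=bot.get_obs(); print(o)
E
```

```text
scene [[-0.681, -0.566, 0.464, 0.199], [-0.732, 0.526, -0.433, 0.334], [0.0, -0.635, -0.773, 0.808], [0.0, 0.0, 0.0, 1.0]] 367.6997493536089 [-0.04852196  0.          0.          0.          0.        ]
top [[0.006, -0.981, 0.192, 0.491], [-1.0, -0.011, -0.023, -0.057], [0.024, -0.192, -0.981, 0.967], [0.0, 0.0, 0.0, 1.0]] 369.4547846701522 [0.0251396 0.        0.        0.        0.       ]
{'t': 0.1, 'q': array([-1.29605153,  0.47770634,  0.0223479 ,  1.55633039, -0.0114919 ,
        1.109278  , -0.08310334]), 'joint_vel': array([ 0.00224175,  0.00037646, -0.00111687, -0.00347923,  0.0010844 ,
        0.00011619, -0.00180116]), 'joint_torque': array([ 4.71425956e-03, -5.97762573e+01,  1.61384013e+00, -2.81957549e+01,
        1.28214262e-02,  5.01982140e-03, -1.40664116e-05]), 'eef_pos': array([0.25197503, 0.62565033, 0.23043984]), 'tool_rot': array([-8.99945926e-05,  1.90247657e-01,  9.81735807e-01, -7.91794646e-04]), 'contact_force': array([0.06237509, 0.28592066, 0.82102507]), 'torque': array([0.03710957, 0.01240516, 0.00388371]), 'grasp_force': 0.0, 'gripper_width': 0.9973079188224647}
```

View pics/scene0.png

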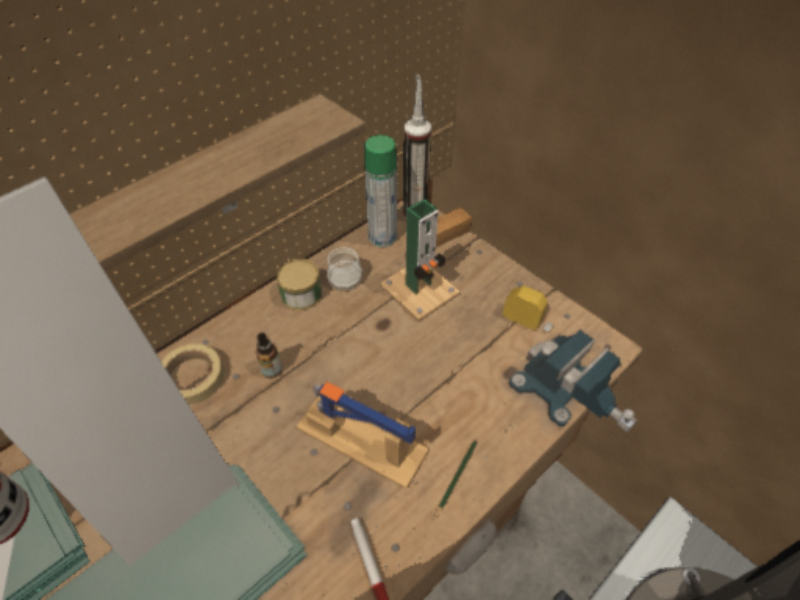

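View pics/top0.png

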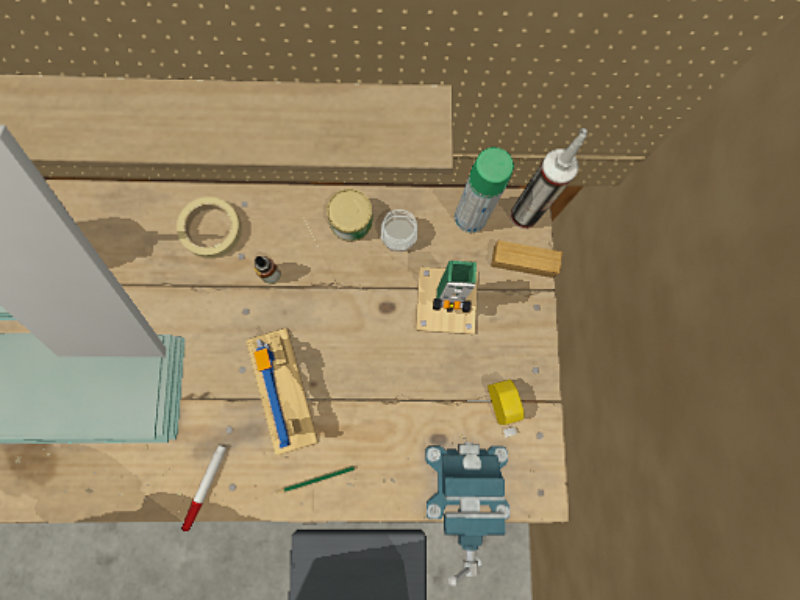

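The scene view shows the bracket in its cradle (pad at about (332,392)), the post at about (422,250), the bottle at (268,355), the jar at (343,268) and the tape at (525,306). A grey panel stands at the left, between the arm and the work. The top view shows the pad at (262,358), the arm running to (283,442) and the post at (450,290).

Run:
```python
from h import *
c=cam("top"); P=cloud(c); hsv=cv2.cvtColor(c["pixels"],cv2.COLOR_RGB2HSV)
np.set_printoptions(precision=4,suppress=True)
def m(lo,hi,box): # box in 800x600
    k=cv2.inRange(hsv,lo,hi); z=np.zeros_like(k); x0,y0,x1,y1=[int(a*.64) for a in box]; z[y0:y1,x0:x1]=k[y0:y1,x0:x1]; return z
def info(n,k):
    q=P[k>0]; v,u=np.nonzero(k); print(n,len(q),"uv",u.mean(),v.mean(),"xyz med",np.nanmedian(q,0),"min",np.nanpercentile(q,3,0),"max",np.nanpercentile(q,97,0))
b=m((105,120,40),(125,255,255),(230,320,330,470)); info("blue",b)
o=m((5,180,120),(18,255,255),(230,320,330,470)); info("pad",o)
info("pad2",m((5,180,120),(18,255,255),(400,250,500,330)))
info("green",m((65,80,30),(90,255,255),(420,240,500,320)))
# arm top points: z>0.098
k=(b>0)&(P[:,:,2]>0.09); q=P[k]; print(len(q))
uv=np.argwhere(k)[:,::-1]; W=onz(c,uv,0.104)[:,:2]; mu=W.mean(0); d=np.linalg.svd(W-mu)[2][0]; s=(W-mu)@d; print("axis",mu,d,s.min(),s.max(),np.degrees(np.arctan2(d[1],d[0])))
# pad
uv=np.argwhere(o>0)[:,::-1]; W=onz(c,uv,0.108); print("pad",W.mean(0), W.min(0),W.max(0)); 
r=cv2.minAreaRect(W[:,:2].astype(np.float32)*1000); print(r)
# panel samples
for (x,y) in [(5,140),(60,250),(160,352),(100,270),(50,340),(20,200),(130,300)]:
    print((x,y),P[int(y*.64),int(x*.64)])
for n,(x,y) in dict(tblL=(418,268),tblR=(478,268),bL=(418,332),bR=(476,333),post=(460,265),strip=(450,290)).items(): print(n,P[int(y*.64),int(x*.64)], onz(c,[(x*.64,y*.64)],.012))
```

```text
blue 302 uv 175.6523178807947 257.112582781457 xyz med [0.4999 0.1003 0.1034] min [0.4422 0.0806 0.0536] max [0.5785 0.1194 0.1134]
pad 10 uv 169.3 229.9 xyz med [0.5621 0.1141 0.1075] min [0.5488 0.1082 0.0582] max [0.5776 0.1392 0.11  ]
pad2 27 uv 288.74074074074076 194.5185185185185 xyz med [ 0.6529 -0.1593  0.0875] min [ 0.6453 -0.1759  0.0854] max [ 0.658  -0.1519  0.0908]
green 290 uv 292.5551724137931 175.11379310344827 xyz med [ 0.6872 -0.1648  0.1684] min [ 0.6673 -0.1815  0.0597] max [ 0.6903 -0.1459  0.1991]
278
axis [0.4958 0.0987] [-0.9574 -0.2887] -0.0885170064934164 0.058874872773092245 -163.21690139755432
pad [0.5623 0.1162 0.108 ] [0.5483 0.1073 0.108 ] [0.5782 0.1307 0.108 ]
((562.2546997070312, 120.07307434082031), (27.722047805786133, 19.21219253540039), 16.88271141052246)
(5, 140) [0.729  0.2851 0.4683]
(60, 250) [0.6683 0.3134 0.3141]
(160, 352) [0.5767 0.287  0.0627]
(100, 270) [0.6571 0.2869 0.2716]
(50, 340) [0.5909 0.4338 0.0976]
(20, 200) [0.6985 0.314  0.394 ]
(130, 300) [0.6352 0.2871 0.1824]
tblL [ 0.7319 -0.1159 -0.0012] [[ 0.7272 -0.1165  0.012 ]]
tblR [ 0.7335 -0.2191 -0.0024] [[ 0.7285 -0.2191  0.012 ]]
bL [ 0.6204 -0.1158 -0.0009] [[ 0.6175 -0.1164  0.012 ]]
bR [ 0.6191 -0.2142 -0.0036] [[ 0.6167 -0.2134  0.012 ]]
post [ 0.688  -0.1622  0.196 ] [[ 0.7334 -0.1884  0.012 ]]
strip [ 0.6596 -0.1528  0.1624] [[ 0.6896 -0.1707  0.012 ]]
```

Run:
```python
from h import *
np.set_printoptions(precision=4,suppress=True)
c=cam("scene"); P=cloud(c)
for (x,y) in [(40,190),(10,300),(100,400),(200,500),(130,550),(60,250),(230,485),(100,300)]:
    print((x,y),P[int(y*.64),int(x*.64)])
big=cv2.resize(c["pixels"][115:205,240:310,::-1],(560,720),interpolation=cv2.INTER_CUBIC)
cv2.imwrite("pics/post.png",cv2.resize(big,(466,600)))
```

```text
(40, 190) [0.7275 0.2961 0.4695]
(10, 300) [0.6995 0.372  0.3947]
(100, 400) [0.6486 0.3605 0.2575]
(200, 500) [0.5765 0.3377 0.0587]
(130, 550) [0.5788 0.4379 0.0624]
(60, 250) [0.7066 0.3102 0.414 ]
(230, 485) [0.5732 0.2961 0.0482]
(100, 300) [0.6815 0.304  0.3545]
```

View pics/post.png

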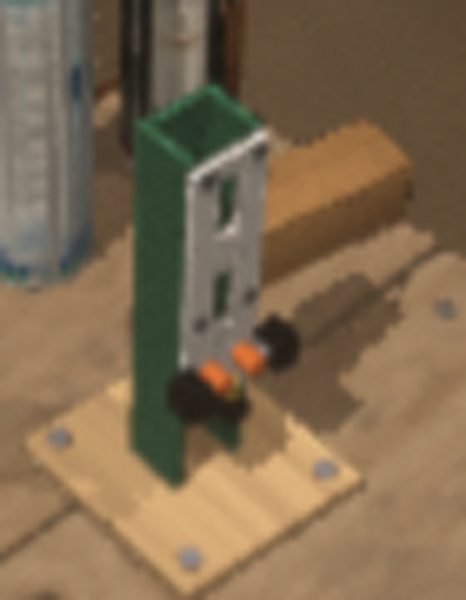

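The crop of the scene shows the white strip with the upper slot at (228,205) and the lower slot at (222,295). The orange rollers are at (215,377) and (250,357), and the strip's top edge runs (190,180) to (268,132), just below the channel's top.

```bash
cat > m.py <<'E'
from h import *
np.set_printoptions(precision=4,suppress=True)
for n in("scene","top"):
    c=cam(n); P=cloud(c); hsv=cv2.cvtColor(c["pixels"],cv2.COLOR_RGB2HSV)
    near=(abs(P[:,:,0]-.66)<.05)&(abs(P[:,:,1]+.165)<.04)&(P[:,:,2]>.05)
    w=near&(hsv[:,:,1]<60)&(hsv[:,:,2]>90); q=P[w]; print(n,"white",len(q),np.median(q,0),q.min(0),q.max(0))
    A=np.c_[q[:,1:],np.ones(len(q))]; s=np.linalg.lstsq(A,q[:,0],rcond=None)[0]; print(" x=a y+b z+c",s, "rms",np.std(A@s-q[:,0]))
    xf=np.median(q[:,0])
    o,d=ray(c,np.argwhere(w)[:,::-1]); W=o+d*((.6525-o[0])/d[:,0])[:,None]; print(" on plane y,z min/max",W.min(0),W.max(0), "p2/98",np.percentile(W,[2,98],0))
    r=near&(hsv[:,:,0]<20)&(hsv[:,:,1]>150)&(hsv[:,:,2]>120)
    k,l,st,ce=cv2.connectedComponentsWithStats(r.astype(np.uint8))
    for i in range(1,k):
        if st[i,4]>2: print(" roller",st[i,4],ce[i],np.median(P[l==i],0),np.percentile(P[l==i],[5,95],0).ravel())
    g=near&(hsv[:,:,0]>60)&(hsv[:,:,0]<90)&(hsv[:,:,1]>80); q=P[g]; t=q[q[:,2]>.193]; print(" green top",len(t),t.min(0),t.max(0)) 
    if n=="scene":
        uv=np.argwhere(g)[:,::-1]; o,d=ray(c,uv); W=o+d*((.6525-o[0])/d[:,0])[:,None]
        s=(abs(W[:,1]+.165)<.012)&(W[:,2]>.07)&(W[:,2]<.185); print(" slot px yz:",np.round(W[s][:,1:]*1000).astype(int).tolist())
    b=cv2.inRange(hsv,(0,40,100),(30,170,255))
    # base plate corners via plane z=.012
    reg=(abs(P[:,:,0]-.672)<.075)&(abs(P[:,:,1]+.165)<.07)&(P[:,:,2]>.0075)&(P[:,:,2]<.02)
    q=P[reg]; print(" base",len(q),np.percentile(q,[1,99],0).ravel() if len(q) else 0)
    bl=(abs(P[:,:,0]-.5)<.12)&(abs(P[:,:,1]-.1)<.06)&(P[:,:,2]>.095)&(P[:,:,2]<.112)&(hsv[:,:,0]>100)&(hsv[:,:,0]<125)&(hsv[:,:,1]>120)
    q=P[bl]; W=onz(c,np.argwhere(bl)[:,::-1],.104)
    for Q in(q,W):
        (x,y),(a,b2),t=cv2.minAreaRect((Q[:,:2]*1000).astype(np.float32)); f=np.polyfit(Q[:,0],Q[:,1],1)
        print(" arm",len(Q),(x,y),(a,b2),t,"fit",f,np.degrees(np.arctan(f[0])),"x range",Q[:,0].min(),Q[:,0].max(),"zmed",np.median(q[:,2]))
E
python3 m.py
```

```text
scene white 311 [ 0.6603 -0.1634  0.1476] [ 0.6511 -0.1829  0.0846] [ 0.6923 -0.1447  0.1986]
 x=a y+b z+c [0.0162 0.0167 0.661 ] rms 0.0036063383682808487
 on plane y,z min/max [ 0.6525 -0.1822  0.0841] [ 0.6525 -0.1334  0.2477] p2/98 [[ 0.6525 -0.1748  0.1042]
 [ 0.6525 -0.1345  0.2097]]
 roller 13 [276.8462 168.3846] [ 0.6508 -0.1711  0.0884] [ 0.6447 -0.1745  0.0866  0.6564 -0.1683  0.09  ]
 roller 15 [272.0667 171.0667] [ 0.6522 -0.1549  0.0888] [ 0.6469 -0.1585  0.0856  0.6578 -0.152   0.0901]
 green top 46 [ 0.6657 -0.1833  0.1941] [ 0.6931 -0.1456  0.201 ]
 slot px yz: []
 base 803 [ 0.6182 -0.2119  0.0082  0.728  -0.1148  0.0177]
 arm 203 (496.119384765625, 100.12609100341797) (104.43362426757812, 10.61421012878418) 16.863975524902344 fit [ 0.3075 -0.0526] 17.09083238426021 x range 0.4459256619102929 0.5456503204193415 zmed 0.10391431130835538
 arm 203 (496.38031005859375, 99.96076202392578) (104.80017852783203, 10.153797149658203) 17.257951736450195 fit [ 0.306  -0.0518] 17.013800800532753 x range 0.44594158202786616 0.5465161940895235 zmed 0.10391431130835538
top white 191
[... 350 characters left out ...]
 0.0836  0.6581 -0.1517  0.0902]
 roller 15 [292.2667 194.9333] [ 0.6508 -0.1713  0.0871] [ 0.6457 -0.1762  0.084   0.6558 -0.1688  0.0902]
 green top 92 [ 0.6638 -0.1838  0.1933] [ 0.6927 -0.1467  0.201 ]
 base 932 [ 0.6193 -0.2139  0.0078  0.7281 -0.1152  0.016 ]
 arm 263 (510.30029296875, 103.58882141113281) (146.65003967285156, 11.814491271972656) 17.20101547241211 fit [ 0.3073 -0.0537] 17.08465000984051 x range 0.4418750933527521 0.5815679585106936 zmed 0.10323291060922557
 arm 263 (510.43084716796875, 102.8837890625) (146.5647735595703, 12.575324058532715) 16.845600128173828 fit [ 0.3061 -0.0532] 17.018727872600504 x range 0.44143921174780765 0.5808709754174843 zmed 0.10323291060922557
```

```bash
cat > m2.py <<'E'
from h import *
np.set_printoptions(precision=4,suppress=True)
for n in("scene","top"):
    Q=[];B=[];S=[];T=[]
    for _ in range(4):
        c=cam(n); P=cloud(c); hsv=cv2.cvtColor(c["pixels"],cv2.COLOR_RGB2HSV)
        w=(abs(P[:,:,0]-.66)<.007)&(abs(P[:,:,1]+.164)<.017)&(P[:,:,2]>.10)&(P[:,:,2]<.195)&(hsv[:,:,1]<80)
        Q.append(P[w])
        reg=(abs(P[:,:,0]-.672)<.075)&(abs(P[:,:,1]+.165)<.07)&(P[:,:,2]>.008)&(P[:,:,2]<.016)
        B.append(onz(c,np.argwhere(reg)[:,::-1],.012))
        u,v=np.meshgrid(np.arange(512),np.arange(384)); o,d=ray(c,np.c_[u.ravel(),v.ravel()])
        W=o+d*((.660-o[0])/d[:,0])[:,None]; W=W.reshape(384,512,3)
        I=(abs(W[:,:,1]+.164)<.017)&(W[:,:,2]>.09)&(W[:,:,2]<.21)
        T.append(W[w])
        S.append(W[I&(P[:,:,0]>.667)&(W[:,:,2]<.19)])
    q=np.vstack(Q); A=np.c_[q[:,1:],np.ones(len(q))]
    for _ in range(3):
        s=np.linalg.lstsq(A,q[:,0],rcond=None)[0]; r=abs(A@s-q[:,0]); k=r<2.5*np.median(r); q=q[k];A=A[k]
    print(n,"plane",s,"rms",r.std(),"x at mid",s@[-.164,.15,1])
    b=np.vstack(B); print(" base rect",cv2.minAreaRect((b[:,:2]*1000).astype(np.float32)))
    T=np.vstack(T); print(" strip z top", np.percentile(T[:,2],[1,98,99.5]),"y",np.percentile(T[:,1],[1,99]))
    S=np.vstack(S); print(" slots n",len(S))
    for lo,hi in((.08,.145),(.145,.2)):
        t=S[(S[:,2]>lo)&(S[:,2]<hi)]
        if len(t): print("  ",len(t),"y",t[:,1].mean(),np.percentile(t[:,1],[2,98]),"z",t[:,2].mean(),np.percentile(t[:,2],[2,98]))
    print(np.unique((S[:,2]*1000//3*3).astype(int),return_counts=True))
E
python3 m2.py
```

```text
scene plane [0.0619 0.0016 0.6697] rms 0.00046065227571363804 x at mid 0.6597409171036607
 base rect ((672.0458374023438, -163.52438354492188), (102.20318603515625, 111.99300384521484), 86.4131851196289)
 strip z top [0.1005 0.1976 0.1995] y [-0.1828 -0.1415]
 slots n 112
   52 y -0.16292030072381053 [-0.1653 -0.1604] z 0.12166757542992294 [0.1097 0.1329]
   60 y -0.16355962701605678 [-0.166 -0.161] z 0.17280935096784253 [0.16   0.1849]
(array([108, 111, 114, 117, 120, 123, 126, 129, 132, 159, 162, 165, 168,
       171, 174, 177, 180, 183]), array([4, 8, 4, 4, 8, 8, 4, 8, 4, 4, 8, 8, 8, 4, 8, 4, 8, 8]))
top plane [0.0606 0.0041 0.6685] rms 0.00019758670052707586 x at mid 0.6591420263834449
 base rect ((673.127197265625, -164.62660217285156), (99.49803924560547, 109.52264404296875), 86.54873657226562)
 strip z top [0.1009 0.2035 0.2118] y [-0.182  -0.1461]
 slots n 28
   12 y -0.16395711260442228 [-0.1663 -0.1616] z 0.1271172585917759 [0.127  0.1272]
   16 y -0.16387758776367878 [-0.1672 -0.1606] z 0.1720869148661856 [0.1719 0.1723]
(array([126, 171]), array([12, 16]))
```

```bash
cat > go.py <<'E'
# go.py x y z headingdeg_of_toolx : prints shift (cm, tool axes) and spin from the present pose
import sys; from h import *
from scipy.spatial.transform import Rotation as R
o=bot.get_obs(); w,x,y,z=o["tool_rot"]; M=R.from_quat([x,y,z,w]).as_matrix()
t=np.array(list(map(float,sys.argv[1:4]))); h=np.radians(float(sys.argv[4]))
s=M.T@(t-o["eef_pos"])*100; cur=np.arctan2(M[1,0],M[0,0]); sp=-((h-cur+np.pi)%(2*np.pi)-np.pi)
print("t",o["t"],"pos",o["eef_pos"].round(4),"head",np.degrees(cur).round(2),"SHIFT",s.round(2),"spin",round(sp,3),"F",o["contact_force"].round(2),"q",o["q"].round(2),"w",o["gripper_width"],"tilt",M[:,2].round(4))
E
python3 go.py .5285 .1088 .20 197
```

```text
t 0.7 pos [0.2521 0.6262 0.2313] head 158.07 SHIFT [-44.96 -37.67   3.13] spin -0.68 F [0.26 0.06 0.06] q [-1.3   0.48  0.02  1.56 -0.01  1.11 -0.08] w 1.0003852336451673 tilt [ 0.e+00  1.e-04 -1.e+00]
```

```bash
python3 -m jog '[[-3,-2.5,0,-0.05],[-6,-5,0,-0.09],[-9,-7.5,0,-0.14],[-12,-10,0.2,-0.18],[-15,-12.6,0.4,-0.23],[-18,-15.1,0.6,-0.27],[-21,-17.6,0.8,-0.32],[-24,-20.1,1,-0.36],[-27,-22.6,1.3,-0.41],[-30,-25.1,1.6,-0.45],[-33,-27.6,1.9,-0.5],[-36,-30.1,2.2,-0.54],[-39,-32.6,2.5,-0.59],[-42,-35.1,2.8,-0.63],[-44.96,-37.67,3.13,-0.68],[-44.96,-37.67,3.13,-0.68],[-44.96,-37.67,3.13,-0.68],[-44.96,-37.67,3.13,-0.68],[-44.96,-37.67,3.13,-0.68],[-44.96,-37.67,3.13,-0.68]]' -1; python3 go.py .5285 .1088 .075 197
```

```text
t: 2.37
eef_pos: [0.528, 0.1105, 0.2001]
tool_rot: [0.0, -0.149, 0.989, 0.0]
contact_force: [0.5, 0.1, -0.0]
gripper_width: 0.999
grasp_force: 0.0
t 2.3667 pos [0.528  0.1105 0.2001] head -162.82 SHIFT [ 0.   -0.19 12.51] spin 0.003 F [ 0.52  0.09 -0.03] q [-0.44  0.29  0.14  1.92 -0.05  0.93  1.6 ] w 0.9992161498475531 tilt [ 0.e+00  6.e-04 -1.e+00]
```

```bash
python3 -m jog '[[0,-0.1,2,0],[0,-0.19,4.5,0],[0,-0.19,7,0],[0,-0.19,9,0],[0,-0.19,11,0],[0,-0.19,12.5,0],[0,-0.19,12.5,0],[0,-0.19,12.5,0],[0,-0.19,12.5,0]]'; python3 go.py .5285 .1088 .075 197
python3 - <<'E'
from h import *
c=cam("top"); cv2.imwrite("pics/g.png",cv2.resize(c["pixels"][190:300,110:250,::-1],(763,600),interpolation=cv2.INTER_CUBIC))
E
```

```text
t: 3.12
eef_pos: [0.5295, 0.1078, 0.0759]
tool_rot: [0.001, -0.149, 0.989, 0.0]
contact_force: [-0.2, -0.5, 0.1]
gripper_width: 1.001
grasp_force: 0.0
t 3.1167 pos [0.5295 0.1078 0.0759] head -162.91 SHIFT [0.07 0.12 0.09] spin 0.002 F [-0.2  -0.49  0.1 ] q [-0.41  0.46  0.12  2.01 -0.08  0.67  1.63] w 1.001188092111198 tilt [ 1.2e-03  6.0e-04 -1.0e+00]
```

View pics/g.png

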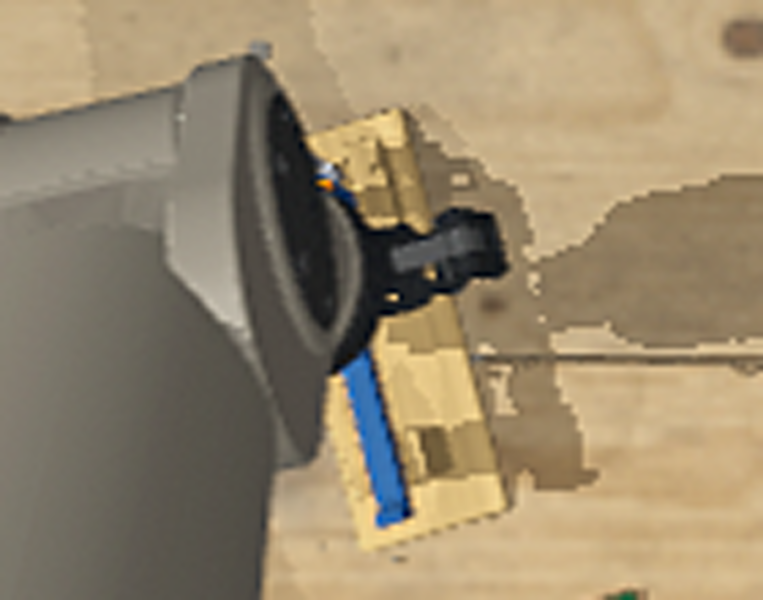

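The crop shows the open fingers straddling the blue arm, with one finger visible at (450,250), clear of the fork at (430,450).

```bash
python3 -m jog '[[0.07,0.1,0.1,0],[0.07,0.1,0.1,0],[0.07,0.1,0.1,0]]'; python3 -m jog '[[0,0,0,0],[0,0,0,0],[0,0,0,0],[0,0,0,0],[0,0,0,0],[0,0,0,0],[0,0,0,0],[0,0,0,0]]' 1 45;  python3 go.py .5285 .1088 .075 197
```

```text
t: 3.42
eef_pos: [0.5283, 0.108, 0.0746]
tool_rot: [0.001, -0.148, 0.989, 0.0]
contact_force: [0.3, 0.5, 0.1]
gripper_width: 0.997
grasp_force: 0.0
t: 4.08
eef_pos: [0.528, 0.1078, 0.074]
tool_rot: [-0.0, -0.148, 0.989, 0.0]
contact_force: [-0.4, 1.0, 2.1]
gripper_width: 0.132
grasp_force: 45.0
t 4.0833 pos [0.528  0.1078 0.074 ] head -162.97 SHIFT [-0.07  0.08 -0.1 ] spin 0.0 F [-0.43  0.96  2.06] q [-0.41  0.47  0.11  2.02 -0.08  0.67  1.63] w 0.1323025839460034 tilt [-1.e-04  2.e-04 -1.e+00]
```

```bash
python3 -m jog '[[0,0,-0.4,0],[0,0,-1,0],[0,0,-2,0],[0,0,-3.2,0],[0,0,-4.5,0],[0,0,-6,0],[0,0,-7.5,0],[0,0,-8.45,0],[0,0,-8.45,0],[0,0,-8.45,0]]'; python3 go.py .5527 -.1577 .1585 176.5
```

```text
t: 4.92
eef_pos: [0.5283, 0.1078, 0.159]
tool_rot: [0.001, -0.148, 0.989, 0.0]
contact_force: [0.3, 0.3, -2.8]
gripper_width: 0.132
grasp_force: 44.5
t 4.9167 pos [0.5283 0.1078 0.159 ] head -162.97 SHIFT [  5.44 -26.1    0.04] spin 0.358 F [ 0.31  0.31 -2.81] q [-0.43  0.34  0.14  1.96 -0.06  0.84  1.61] w 0.1318967616334819 tilt [ 1.2e-03  5.0e-04 -1.0e+00]
```

```bash
python3 -m jog '[[0.2,-1,0,0.02],[0.7,-3,0,0.05],[1.2,-6,0,0.09],[1.8,-9,0,0.13],[2.5,-12,0,0.17],[3.1,-15,0,0.21],[3.7,-18,0,0.25],[4.3,-21,0,0.29],[4.9,-23.5,0,0.33],[5.3,-25.2,0,0.35],[5.44,-26.1,0,0.358],[5.44,-26.1,0,0.358],[5.44,-26.1,0,0.358],[5.44,-26.1,0,0.358]]'; python3 go.py .5527 -.1577 .1585 176.5
python3 - <<'E'
from h import *
for n in("scene","top"):
    c=cam(n); p=proj(c,[[.61,-.162,.16]])[0]; u,v=int(p[0]),int(p[1]); print(n,u,v)
    cv2.imwrite(f"pics/s_{n}.png",cv2.resize(c["pixels"][v-45:v+45,u-60:u+60,::-1],(800,600),interpolation=cv2.INTER_CUBIC))
E
```

```text
t: 6.08
eef_pos: [0.5526, -0.1555, 0.1581]
tool_rot: [-0.0, 0.029, 1.0, 0.001]
contact_force: [1.5, 1.1, -3.0]
gripper_width: 0.135
grasp_force: 44.4
t 6.0833 pos [ 0.5526 -0.1555  0.1581] head 176.69 SHIFT [-0.02 -0.22 -0.04] spin 0.003 F [ 1.45  1.09 -2.99] q [-0.06  0.4   0.29  1.89 -0.15  0.87  1.82] w 0.13470685539162963 tilt [-7.0e-04  1.3e-03 -1.0e+00]
scene 287 159
top 292 207
```

View pics/s_scene.png

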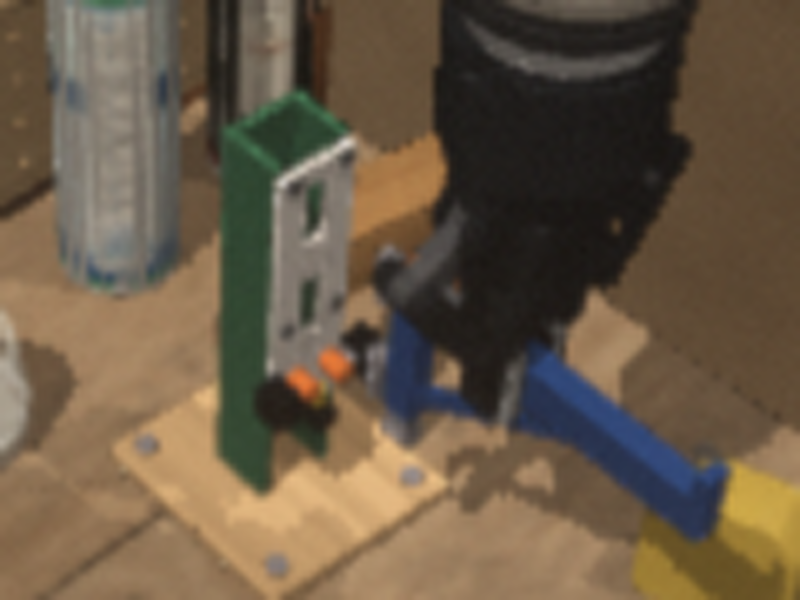

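View pics/s_top.png

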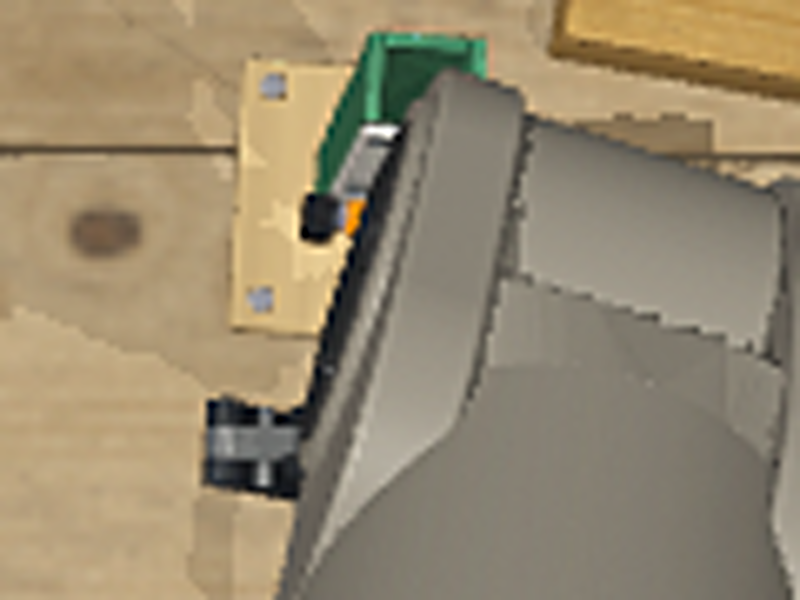

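Scene crop: the bracket is held level in front of the post, spine at (405,370), end stop at (715,490), and both slots free at (315,210) and (308,300). In the top crop the arm hides the claws, so I measure the bracket from depth in the scene view.

```bash
cat > br.py <<'E'
from h import *
from scipy.spatial.transform import Rotation as R
np.set_printoptions(precision=4,suppress=True)
o=bot.get_obs(); c=cam("scene"); P=cloud(c); hsv=cv2.cvtColor(c["pixels"],cv2.COLOR_RGB2HSV)
w,x,y,z=o["tool_rot"]; M=R.from_quat([x,y,z,w]).as_matrix()
k=(hsv[:,:,0]>100)&(hsv[:,:,0]<128)&(hsv[:,:,1]>110)&(P[:,:,0]>.42)&(P[:,:,0]<.68)&(abs(P[:,:,1]+.16)<.05)&(P[:,:,2]>.05)
# bracket-like axes about TCP: X=-tool x, Y=tool y, Z=-tool z ; X shifted so that grip = -57, Z so that TCP=-16
L=(P[k]-o["eef_pos"])@M*[-1,1,-1]*1000+[-57,0,-16]
L[:,1]*=1
print(len(L),"min",np.percentile(L,1,0),"max",np.percentile(L,99,0))
a=L[(L[:,0]<-70)&(L[:,0]>-140)]
for lo in range(-155,10,10):
    b=L[(L[:,0]>=lo)&(L[:,0]<lo+10)]
    if len(b)>3: print(lo,len(b),"y",np.percentile(b[:,1],[5,50,95]),"z",np.percentile(b[:,2],[3,50,97]))
E
python3 br.py; python3 go.py .5527 -.1577 .1585 176.5
```

```text
323 min [-149.6647   -4.1132  -50.9303] max [-5.866   7.4502 26.8593]
-155 24 y [-1.1863  5.4358  6.577 ] z [ 4.6471 20.3362 27.5037]
-145 27 y [-2.8168  5.6485  7.2483] z [ 4.3382 12.2    16.3919]
-135 32 y [-2.7155  5.1347  6.9064] z [ 1.6951 12.7991 15.9924]
-125 31 y [-2.3901  5.0436  6.487 ] z [ 1.1081 13.1426 15.5809]
-115 31 y [-3.5312  4.4779  7.1402] z [ 0.7317 12.8944 15.6718]
-105 29 y [-2.1277  4.4807  6.6429] z [ 1.4351 13.1315 16.1981]
-95 32 y [-2.563   5.6241  6.9187] z [-0.0438 11.8084 15.4475]
-85 36 y [-2.8822  4.7692  6.8334] z [-2.6017 12.4797 16.1583]
-75 27 y [-3.4806  3.0918  5.9515] z [-16.2314   8.8085  15.9695]
-35 4 y [1.5161 2.1785 3.4192] z [-39.1718 -37.9408 -35.5251]
-25 9 y [-0.0484  3.2053  7.2582] z [-49.5213 -43.4644 -37.0053]
-15 39 y [4.1693 6.0571 7.0285] z [-54.0154 -31.7073 -14.3426]
t 6.2333 pos [ 0.5527 -0.156   0.1584] head 176.67 SHIFT [-0.01 -0.17 -0.01] spin 0.003 F [-0.72  0.46 -2.52] q [-0.06  0.4   0.29  1.89 -0.15  0.87  1.82] w 0.13092479852836517 tilt [-2.e-04  8.e-04 -1.e+00]
```

```bash
python3 -m jog '[[0,-0.1,0,0.003],[-0.5,-0.17,0,0.003],[-1.2,-0.17,0,0.003],[-2,-0.17,0,0.003],[-2.5,-0.17,0,0.003],[-2.5,-0.17,0,0.003],[-2.5,-0.17,0,0.003],[-2.5,-0.17,0,0.003]]'; python3 go.py .5777 -.1592 .1585 176.5; python3 go.py .6027 -.1607 .1585 176.5
```

```text
t: 6.9
eef_pos: [0.577, -0.1611, 0.1582]
tool_rot: [-0.0, 0.032, 0.999, 0.0]
contact_force: [-0.3, -0.6, -2.8]
gripper_width: 0.134
grasp_force: 44.4
t 6.9 pos [ 0.577  -0.1611  0.1582] head 176.33 SHIFT [-0.05  0.19 -0.03] spin -0.003 F [-0.33 -0.56 -2.77] q [-0.06  0.44  0.29  1.83 -0.16  0.9   1.82] w 0.13359941561885394 tilt [-7.e-04  0.e+00 -1.e+00]
t 6.9 pos [ 0.577  -0.1611  0.1582] head 176.33 SHIFT [-2.56  0.2  -0.03] spin -0.003 F [-0.33 -0.56 -2.77] q [-0.06  0.44  0.29  1.83 -0.16  0.9   1.82] w 0.13359941561885394 tilt [-7.e-04  0.e+00 -1.e+00]
```

```bash
python3 -m jog '[[0,0,0,0],[0,0,0,0],[0,0,0,0]]'
python3 - <<'E'
from h import *
for i in range(5):
    bot.read_camera("top"); o=bot.get_obs(); print(o["t"].__round__(3),(o["eef_pos"]*1000).round(2),o["tool_rot"].round(4))
E
```

```text
t: 7.15
eef_pos: [0.5771, -0.161, 0.1585]
tool_rot: [-0.0, 0.032, 0.999, 0.0]
contact_force: [0.0, -0.1, -2.6]
gripper_width: 0.137
grasp_force: 44.4
7.2 [ 577.19 -161.01  158.54] [0.     0.0319 0.9995 0.    ]
7.25 [ 577.23 -161.02  158.55] [0.     0.0319 0.9995 0.    ]
7.3 [ 577.25 -160.97  158.55] [0.     0.0319 0.9995 0.    ]
7.35 [ 577.27 -160.96  158.55] [0.     0.0319 0.9995 0.    ]
7.4 [ 577.29 -160.96  158.54] [0.     0.0319 0.9995 0.    ]
```

```bash
python3 -m jog '[[0,0.09,0,0],[-0.2,0.18,0,0],[-0.4,0.18,0,0],[-0.6,0.18,0,0],[-0.8,0.18,0,0],[-0.8,0.18,0,0],[-0.8,0.18,0,0]]'; python3 go.py .6027 -.1607 .1585 176.5; python3 br.py | head -1
python3 - <<'E'
from h import *
c=cam("scene"); cv2.imwrite("pics/c.png",cv2.resize(c["pixels"][125:185,255:335,::-1],(800,600),interpolation=cv2.INTER_CUBIC))
E
```

```text
t: 7.98
eef_pos: [0.5856, -0.1597, 0.1584]
tool_rot: [-0.0, 0.032, 0.999, -0.0]
contact_force: [-0.5, -0.2, -3.1]
gripper_width: 0.131
grasp_force: 44.4
t 7.9833 pos [ 0.5856 -0.1597  0.1584] head 176.35 SHIFT [-1.72  0.01 -0.01] spin -0.003 F [-0.51 -0.17 -3.08] q [-0.06  0.45  0.29  1.81 -0.16  0.9   1.81] w 0.13126522163121296 tilt [-1.e-04 -0.e+00 -1.e+00]
314 min [-150.1517   -4.0363  -49.646 ] max [-6.3404  7.6847 26.1842]
```

View pics/c.png

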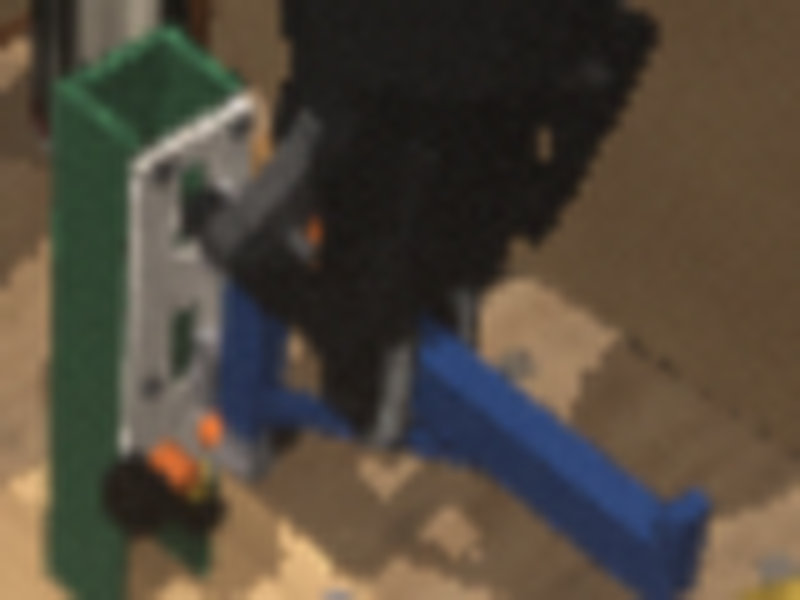

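The crop shows the lower claw's grey lip at (200,345), right beside the lower slot at (183,340), with the arrowhead behind the rollers at (240,450). I advance slowly and watch the force.

```bash
python3 -m jog '[[-0.1,0,0,0],[-0.2,0,0,0],[-0.3,0,0,0],[-0.4,0,0,0],[-0.5,0,0,0],[-0.6,0,0,0],[-0.7,0,0,0]]'; python3 go.py .6027 -.1607 .1585 176.5
```

```text
t: 8.67
eef_pos: [0.5925, -0.1601, 0.1585]
tool_rot: [-0.0, 0.032, 0.999, 0.0]
contact_force: [-0.8, 0.1, -3.0]
gripper_width: 0.13
grasp_force: 44.4
t 8.6667 pos [ 0.5925 -0.1601  0.1585] head 176.35 SHIFT [-1.02  0.01 -0.  ] spin -0.003 F [-0.76  0.13 -2.96] q [-0.06  0.46  0.29  1.79 -0.16  0.91  1.81] w 0.13005226288190935 tilt [-0.  0. -1.]
```

```bash
python3 -m jog '[[-0.1,0,0,0],[-0.2,0,0,0],[-0.3,0,0,0],[-0.4,0,0,0],[-0.5,0,0,0]]'; python3 go.py .6027 -.1607 .1585 176.5
```

```text
t: 9.08
eef_pos: [0.5975, -0.1605, 0.1585]
tool_rot: [-0.0, 0.032, 0.999, 0.0]
contact_force: [-0.3, -1.2, -3.1]
gripper_width: 0.135
grasp_force: 44.4
t 9.0833 pos [ 0.5975 -0.1605  0.1585] head 176.34 SHIFT [-0.52  0.01 -0.  ] spin -0.003 F [-0.32 -1.22 -3.13] q [-0.06  0.47  0.29  1.78 -0.17  0.91  1.81] w 0.13472349399525937 tilt [-0.  0. -1.]
```

The spine is about 5 mm off the strip with no resistance, so the claws are inside. Continuing to contact.

```bash
python3 -m jog '[[-0.1,0,0,0],[-0.2,0,0,0],[-0.3,0,0,0],[-0.4,0,0,0]]'; python3 -m jog '[[-0.05,0,0,0],[-0.1,0,0,0]]';python3 -m jog '[[-0.05,0,0,0],[-0.1,0,0,0]]'; python3 go.py .6027 -.1607 .1585 176.5
```

```text
t: 9.42
eef_pos: [0.6015, -0.1607, 0.1585]
tool_rot: [-0.0, 0.032, 0.999, 0.0]
contact_force: [-0.0, 0.2, -2.8]
gripper_width: 0.133
grasp_force: 44.4
t: 9.58
eef_pos: [0.6024, -0.1608, 0.1585]
tool_rot: [-0.0, 0.032, 0.999, 0.0]
contact_force: [-0.5, 0.2, -3.2]
gripper_width: 0.129
grasp_force: 44.4
t: 9.75
eef_pos: [0.6034, -0.1609, 0.1585]
tool_rot: [-0.0, 0.032, 0.999, 0.0]
contact_force: [0.4, 0.0, -3.2]
gripper_width: 0.127
grasp_force: 44.4
t 9.75 pos [ 0.6034 -0.1609  0.1585] head 176.34 SHIFT [0.07 0.01 0.  ] spin -0.003 F [ 0.38  0.03 -3.17] q [-0.05  0.48  0.29  1.77 -0.17  0.92  1.81] w 0.1271216700546257 tilt [-0.e+00  1.e-04 -1.e+00]
```

```bash
for i in 1 2; do python3 -m jog '[[-0.05,0,0,0],[-0.1,0,0,0]]' | sed -n 2,4p; done
```

```text
eef_pos: [0.6036, -0.1609, 0.1583]
tool_rot: [-0.001, 0.032, 0.999, 0.0]
contact_force: [-4.9, 0.8, 0.2]
eef_pos: [0.6036, -0.1609, 0.1582]
tool_rot: [-0.002, 0.032, 0.999, 0.0]
contact_force: [-8.7, 0.6, 1.5]
```

```bash
python3 -m jog '[[0.1,0,0,0],[0.17,0,0,0],[0.17,0,0.15,0],[0.17,0,0.3,0],[0.17,0,0.45,0],[0.17,0,0.6,0],[0.17,0,0.6,0]]' | sed -n 1,4p; python3 -m jog '[[0,0,0.05,0],[0,0,0.1,0]]' | sed -n 2,4p
```

```text
t: 10.67
eef_pos: [0.6037, -0.1608, 0.152]
tool_rot: [-0.0, 0.032, 0.999, -0.0]
contact_force: [-2.2, -0.3, -2.8]
eef_pos: [0.6036, -0.1609, 0.1515]
tool_rot: [-0.0, 0.032, 0.999, 0.0]
contact_force: [-2.2, -0.7, -1.1]
```

```bash
for i in 1 2 3; do python3 -m jog '[[0,0,0.05,0],[0,0,0.1,0]]' | sed -n 2,4p; done
```

```text
eef_pos: [0.6036, -0.1611, 0.1508]
tool_rot: [0.0, 0.032, 0.999, -0.0]
contact_force: [-5.2, 0.1, 1.2]
eef_pos: [0.6036, -0.1615, 0.1498]
tool_rot: [0.0, 0.032, 0.999, -0.0]
contact_force: [-5.1, -0.9, 3.5]
eef_pos: [0.6035, -0.1617, 0.149]
tool_rot: [0.0, 0.032, 0.999, -0.0]
contact_force: [-6.6, -1.3, 6.7]
```

```bash
python3 -m jog '[[0.05,0,-0.1,0],[0.1,0.03,-0.15,0],[0.1,0.03,-0.15,0]]' | sed -n 2,4p; python3 -m jog '[[0,0,0,0],[0,0,0,0],[0,0,0,0],[0,0,0,0],[0,0,0,0],[0,0,0,0]]' -1; python3 br.py | head -4
```

```text
eef_pos: [0.6034, -0.161, 0.1502]
tool_rot: [0.001, 0.032, 0.999, -0.0]
contact_force: [-0.1, -2.5, -1.6]
t: 12.08
eef_pos: [0.6028, -0.1603, 0.15]
tool_rot: [0.0, 0.032, 0.999, 0.0]
contact_force: [-0.8, -0.4, 0.8]
gripper_width: 0.961
grasp_force: 0.0
288 min [-153.0492   -4.9435  -21.9261] max [-20.5072   6.5362  17.5622]
-155 23 y [-2.0536  3.6269  4.8527] z [-6.6339  9.6644 19.0519]
-145 27 y [-4.3802  3.2605  5.2585] z [-6.4737  4.223   7.4346]
-135 27 y [-3.9661  3.1591  5.5823] z [-6.5403  5.3392  8.0619]
```

```bash
python3 -m jog '[[0,0,-1,0],[0,0,-2.5,0],[0,0,-4,0],[0,0,-5.5,0],[0,0,-7,0],[0,0,-7,0],[0,0,-7,0]]' | sed -n 1,4p; python3 -m jog '[[0,0,0,0],[-1,0,0,0],[-2,0,0,0],[-3,0,0,0],[-3.8,0,0,0],[-3.8,0,0,0],[-3.8,0,0,0],[-3.8,0,0,0],[-3.8,0,0,0]]' 1;  python3 br.py
python3 - <<'E'
from h import *
c=cam("scene"); cv2.imwrite("pics/d.png",cv2.resize(c["pixels"][115:193,235:339,::-1],(800,600),interpolation=cv2.INTER_CUBIC))
hsv=cv2.cvtColor(c["pixels"],cv2.COLOR_RGB2HSV); P=cloud(c)
k=(hsv[:,:,0]<20)&(hsv[:,:,1]>150)&(hsv[:,:,2]>120)&(abs(P[:,:,0]-.64)<.05)&(P[:,:,2]>.15); print(k.sum(),np.median(P[k],0),P[k].min(0),P[k].max(0))
E
```

```text
t: 12.72
eef_pos: [0.6033, -0.1607, 0.2213]
tool_rot: [0.001, 0.032, 0.999, -0.0]
contact_force: [0.2, 0.7, -0.4]
t: 13.47
eef_pos: [0.6402, -0.1631, 0.2199]
tool_rot: [-0.0, 0.032, 0.999, 0.0]
contact_force: [0.1, 0.2, -0.3]
gripper_width: -0.001
grasp_force: 0.0
375 min [-189.7047   -5.1186 -119.5982] max [-44.6375   7.448  -53.0018]
-155 26 y [-2.4392  3.7623  6.0882] z [-73.3851 -63.3771 -61.0902]
-145 26 y [-2.9284  4.4297  6.6337] z [-72.6308 -63.5835 -60.0168]
-135 25 y [-4.2074  4.0899  5.7611] z [-74.96   -61.5265 -59.3838]
-125 32 y [-2.991   4.6324  6.4921] z [-76.4744 -64.7612 -60.1854]
-115 29 y [-4.5874  3.9784  5.6822] z [-87.9806 -62.312  -58.097 ]
-105 28 y [-2.9741  3.4261  6.5696] z [-93.0084 -61.9705 -59.1475]
-95 33 y [-1.8582  4.1812  6.5519] z [-97.7256 -61.8086 -57.4082]
-85 22 y [-3.934   3.7272  6.6157] z [-103.6816  -59.9355  -57.2401]
-75 12 y [-0.6878  2.212   6.0524] z [-110.9219 -105.0031  -66.4524]
-65 12 y [1.6866 5.3009 6.2653] z [-115.5453  -72.8317  -67.4515]
-55 41 y [4.1285 5.476  7.0686] z [-121.1464  -92.4826  -69.0478]
-45 5 y [4.7454 5.5696 6.3152] z [-120.5178 -109.4155  -72.9628]
73 [ 0.63522726 -0.16171312  0.18232251] [ 0.62173201 -0.17227715  0.17884817] [ 0.65001668 -0.15062542  0.18597069]
```

View pics/d.png

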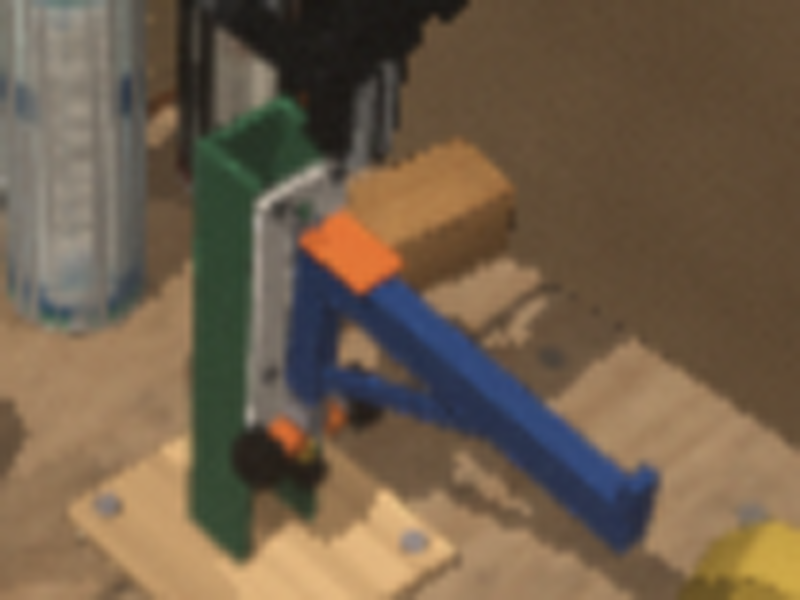

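The crop shows the bracket hanging by its claws, slightly tail-down, with its orange pad free at (350,250) and the arrowhead above the rollers at (300,440). The shut fingers are over the pad.

```bash
python3 -m jog '[[0.1,0.05,1,0],[0.1,0.05,2,0],[0.1,0.05,2.8,0],[0.1,0.05,3.2,0],[0.1,0.05,3.2,0]]' | sed -n 1,4p; for i in 1 2 3 4; do python3 -m jog '[[0,0,0.05,0],[0,0,0.1,0],[0,0,0.1,0]]' | sed -n 2,4p; done
```

```text
t: 13.98
eef_pos: [0.6386, -0.162, 0.186]
tool_rot: [-0.002, 0.032, 0.999, 0.0]
contact_force: [0.3, -0.2, -0.3]
eef_pos: [0.6399, -0.1625, 0.1873]
tool_rot: [0.0, 0.032, 0.999, -0.0]
contact_force: [-0.1, 0.1, 0.6]
eef_pos: [0.6397, -0.1624, 0.1861]
tool_rot: [0.0, 0.032, 0.999, 0.0]
contact_force: [-0.7, 0.7, -1.0]
eef_pos: [0.6396, -0.1623, 0.1849]
tool_rot: [-0.0, 0.032, 0.999, 0.0]
contact_force: [1.2, 0.3, 0.1]
eef_pos: [0.6396, -0.1623, 0.1839]
tool_rot: [-0.0, 0.032, 0.999, 0.0]
contact_force: [0.5, 0.7, 0.5]
```

```bash
for i in 1 2 3 4 5 6; do python3 -m jog '[[0,0,0.05,0],[0,0,0.1,0],[0,0,0.1,0]]' | sed -n 2,4p | grep -v rot; done
```

```text
eef_pos: [0.6397, -0.1623, 0.1829]
contact_force: [-0.0, 1.0, 1.2]
eef_pos: [0.6399, -0.1625, 0.1827]
contact_force: [-1.7, 1.1, 4.3]
eef_pos: [0.64, -0.1627, 0.1821]
contact_force: [-0.8, -0.6, 5.6]
eef_pos: [0.6401, -0.1628, 0.1814]
contact_force: [-3.5, -0.3, 7.9]
eef_pos: [0.6403, -0.1629, 0.1806]
contact_force: [-2.2, 0.2, 8.8]
eef_pos: [0.6405, -0.163, 0.1799]
contact_force: [-2.4, 0.3, 9.5]
```

```bash
for i in 1 2 3 4 5; do python3 -m jog '[[0,0,0.05,0],[0,0,0.1,0],[0,0,0.1,0]]' | sed -n 2,4p | grep -v rot; done
```

```text
eef_pos: [0.6406, -0.163, 0.179]
contact_force: [-2.8, -0.4, 9.0]
eef_pos: [0.6402, -0.1628, 0.1773]
contact_force: [-2.2, 0.2, 5.6]
eef_pos: [0.6403, -0.1628, 0.1761]
contact_force: [-1.0, -0.0, 5.4]
eef_pos: [0.6403, -0.1627, 0.1749]
contact_force: [-0.0, -0.6, 4.7]
eef_pos: [0.6403, -0.1625, 0.1734]
contact_force: [0.7, -0.8, 4.3]
```

```bash
for i in 1 2 3 4; do python3 -m jog '[[0,0,0.05,0],[0,0,0.1,0],[0,0,0.1,0]]' | sed -n 2,4p | grep -v rot; done
```

```text
eef_pos: [0.6403, -0.1623, 0.1721]
contact_force: [2.7, -0.4, 3.3]
eef_pos: [0.6403, -0.1624, 0.1714]
contact_force: [2.5, 0.5, 5.6]
eef_pos: [0.6404, -0.1624, 0.1713]
contact_force: [0.1, 1.0, 10.6]
eef_pos: [0.6404, -0.1625, 0.1711]
contact_force: [-1.8, 1.5, 15.1]
```

A hard stop came 11.5 mm below first contact, as expected. One slight further press, then I retract and look.

```bash
python3 -m jog '[[0,0,0.05,0],[0,0,0.1,0],[0,0,0.1,0]]' | sed -n 1,4p; python3 -m jog '[[0,0,-0.3,0],[0,0,-0.8,0],[0,0,-1.5,0],[0,0,-3,0],[0,0,-5,0],[1,0,-7,0],[3,0,-9,0],[6,0,-10,0],[9,0,-10,0],[9,0,-10,0],[9,0,-10,0]]'
python3 - <<'E'
from h import *
c=cam("scene"); cv2.imwrite("pics/e.png",cv2.resize(c["pixels"][115:193,235:339,::-1],(800,600),interpolation=cv2.INTER_CUBIC))
hsv=cv2.cvtColor(c["pixels"],cv2.COLOR_RGB2HSV); P=cloud(c)
k=(hsv[:,:,0]<20)&(hsv[:,:,1]>150)&(hsv[:,:,2]>120)&(abs(P[:,:,0]-.64)<.05)&(P[:,:,2]>.15); print("pad",k.sum(),np.median(P[k],0),P[k].min(0),P[k].max(0))
k=(hsv[:,:,0]>100)&(hsv[:,:,0]<128)&(hsv[:,:,1]>110)&(abs(P[:,:,1]+.155)<.05)&(P[:,:,2]>.05)
for lo in(.51,.53,.55,.58,.6): 
    b=P[k&(P[:,:,0]>lo)&(P[:,:,0]<lo+.01)]; print(lo,np.percentile(b[:,2],95))
E
```

```text
t: 18.98
eef_pos: [0.6405, -0.1626, 0.171]
tool_rot: [0.001, 0.032, 0.999, 0.0]
contact_force: [-3.1, 2.3, 21.0]
t: 19.9
eef_pos: [0.5481, -0.1567, 0.268]
tool_rot: [-0.001, 0.032, 0.999, 0.0]
contact_force: [0.9, 0.4, 0.3]
gripper_width: 0.001
grasp_force: 0.0
pad 74 [ 0.63625082 -0.16160118  0.17113562] [ 0.62159592 -0.17405144  0.16764842] [ 0.65084566 -0.15107448  0.17432709]
0.51 0.17124909616848183
0.53 0.16352043699128285
0.55 0.16605347864863665
0.58 0.16615373728794647
0.6 0.16661598840476974
```

View pics/e.png

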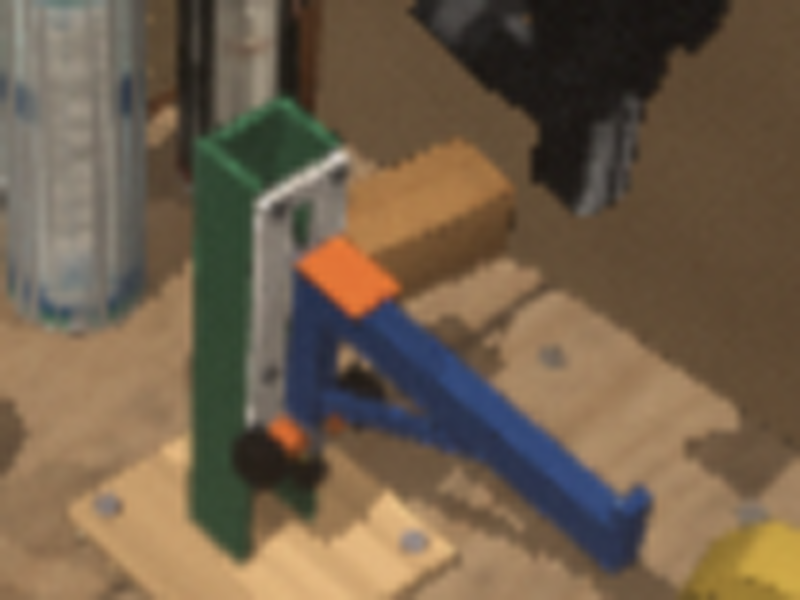

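The crop shows the bracket seated lower: pad at (348,278), z 0.171, 11 mm down and unchanged after release. The left roller is back in at (290,432), the yellow pin is no longer in view, and the gripper is clear. The press force peaked, fell off and then met a hard stop, which fits a lock.

```bash
python3 -m jog '[[0,0,0,0],[0,0,0,0],[0,0,0,0],[0,0,0,0]]' | sed -n 1,4p; python3 -c "
from station import bot
print(bot.hand_in())"
```

```text
t: 20.28
eef_pos: [0.5503, -0.1566, 0.2676]
tool_rot: [-0.0, 0.032, 0.999, -0.0]
contact_force: [-0.1, 0.2, -0.9]
the job is handed in; nothing more can be done
None
```

The bracket is seated on the post and released, pressed about 11 mm down to a hard stop (21 N at most), and I handed the job in at about 20 s; I judged the lock from the force drop and travel, since the yellow pin was out of view.

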